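# Lock the support jack: hold the adjusting screw, tighten its jam nut

### The job

The height of the support jack is set. Lock it: fit the loose holding spanner fully down over the screw's flat head, its orange-gripped tail lying on the blue pedestal beside the steel lug, so that the screw cannot turn, then swing the red knob of the jam nut clockwise (seen from above) until it comes up against its seat and nip it tight with a steady push of about 14 N on the knob for half a second or so, never more than 20 N. The screw must keep its setting; leave the spanner on the screw, let go of everything and leave the other things alone.

Things in the scene. Friction and masses are not known exactly. Their poses are not given: they have to be found in the camera images.
- jack: support jack, fixed to the worktop at a varying place and yaw. Origin under the screw axis, on the worktop. Dark base plate (x -43..43, y -43..83 mm, 12 high, bolt heads to 18), blue boss on the axis to z 40 mm, blue pedestal (44 x 16 mm, top z 70 mm) centred 55 mm along the jack's +y, the steel lug on its +x side.
- rest_mid (a point): middle of the top of the blue pedestal, 70 mm up and 55 mm along the jack's +y from the screw axis; the spanner's tail lies here. The steel lug stands on the pedestal, its face 9.5 mm to the jack's +x side of this point, 22 mm high; it stops the tail from turning clockwise.
- screw_shoulder (a point): on the screw axis, on top of the 40 mm round shoulder on which the fitted spanner rests, 70 mm above the worktop; its axes turn with the screw. Above it stands the screw's flat head: 16 mm (this point's x) by 44 mm (its y) and 14 mm high, with a 6 mm high brass button on top (top 90 mm above the worktop).
- screw (a joint): turn of the adjusting screw, rad, clockwise from above positive, 0 = head exactly along the jack's y. Starts within 0.03 of 0. Not held, it turns at about 0.15 N m and simply follows the nut; held by the spanner it still takes up 0.1 to 0.15 of play until the tail bears on the lug; within 0.2 of 0 the setting is kept.
- jam_nut (a joint): turn of the jam nut relative to the screw, rad, clockwise from above positive: -1.15 to -0.75 at the start, 0 = on its seat, which is stiff. Until there it drags with only 0.25 N m (3 to 4 N on the knob). The torque goes through the screw and spanner to the lug.
- knob_top (a point): centre of the top of the red knob: upright cylinder, 18 mm diameter, 42 high (from 43 to 85 mm above the worktop), 75 mm from the screw axis on a 10 mm handle bar. Site x points outward from the axis. At the seat (screw at 0) the handle points 210 degrees clockwise of the jack's +x. Push the knob on its counterclockwise side, square to the handle; 14 N there is about 1 N m.
- spanner: loose steel holding spanner, 0.22 kg, lying flat. Origin mid-slot on its underside; z up, x along the tail. Head 68 x 40 x 16 mm, slot right through 47 (x) by 19 mm (y), 1.5 mm clear all round the screw head. Tail 14 wide, 16 high, to x 120 mm; orange grip at x 76..116, 14 wide, top 36 above the underside. Fitted: origin at screw_shoulder, x along the jack's +y.
- spanner_tail (a point): underside of the spanner's tail, 55 mm along its x from the slot's middle; lies on rest_mid when fitted
- bushing_a: bystander: flanged steel bushing, 34 mm
- collar_brass: bystander: brass collar, 30 mm
- loose_key: bystander: dark L-shaped hex key, 134 mm
- ring: bystander: steel ring, 51 mm
- stop_lug: the steel lug on the pedestal against which the fitted spanner's tail bears, 11 x 16 x 22 mm; origin at rest_mid, beside it
Not all that is in view belongs to the job. Of the things that look like the spanner, the larger one is meant.

How it is judged:
By the outcome, as a careful person would: the job done as asked, in the order asked, and still so for the second after the job is handed in, with the robot touching nothing.
It also fails if it takes over 61 s, if anything falls off the work surface, if the arm or the gripper's body presses on something with over 40 N, if the wrist force passes 120 N, or if a joint passes its speed limit or range.

### The arm

A 7-joint arm with a two-finger parallel gripper is mounted at the origin on a cart in front of the work surface, level with it; the furniture and walls round the work are solid. World frame = base frame: x ahead of the robot, y to its left, z up, the work surface at z = 0. Lengths are in m, angles in rad, forces in N, time in s.
With the tool pointing down it reaches from about 0.425 to 0.925 m from the base axis. Payload 6.8 kg.
Tool frame: the origin (TCP) lies at the very end of the fingers, on their centre line; the grasp point (between the pads) lies 19 mm behind it; z points along the fingers, y is the line along which they close (so a half turn about z gives the same grasp; the last joint's range is limited). The gripper opens to 85 mm and grips with 20 to 120 N. Pads are 22 mm wide; open, the fingers measure 114 mm over their backs; the gripper's body (76 mm by 85 mm) begins 54 mm behind the grasp point. The pads swing forward as they close: fully open they stand 13 mm farther back than shut.
Start: joints at [-1.244, 0.477, 0.022, 1.555, -0.011, 1.109, -0.083], TCP at [0.284, 0.612, 0.231] pointing down, gripper open.
Joint ranges: [-2.96, 2.96], [-0.34, 2.1], [-1.41, 1.46], [0.24, 2.44], [-1.37, 4.51], [0.17, 1.92], [-2.96, 2.96]. Speed limits (rad/s): [2.39, 2.39, 3.14, 3.14, 3.14, 3.14, 3.14].

### API

Orientations are given as a rotation vector (axis times angle).
In Python, from bench import get_obs, grab_frame, hand_in gives the robot as it stands.
- The arm moves only by the tool drive_tool, never from a script. Its argument "rows" is a list of rows, each an object with "offset": the shift along the tool's x, y, z as a fraction of full scale, a list of three; "rotation": the turn, a rotation vector about the tool's x, y, z as a fraction of full scale, a list of three; "claw": the opening, from 0 (shut) to 1 (fully open). In form: [{"offset": [tx, ty, tz], "rotation": [wx, wy, wz], "claw": claw}, ...]. A call has 1 to 20 rows; each row is the pose to reach, as a shift and turn from the pose commanded when the call began, along the tool's axes at that moment; what a row does not reach only later rows make up. Full scale, the value 1, is 0.15 m for a shift and 2 rad for a turn. A row lasts 1/12 s, in which the tool goes at most 41.7 mm and 7.16 degrees, less where a joint would pass 70% of its speed; a pose out of reach is approached as far as the arm can. A call with a number of a shift or a turn outside -1 to 1 is refused whole. A call with a gripper value outside its range is refused whole. The fingers move at their own pace and stop on an object; "force" is the grip in N (left out, the last holds). Time passes only in rows, so rows that repeat a pose let the fingers close. It gives the time, the measured TCP pose, the force, the opening and the grip force at its end, in the units of the state.
- get_obs(): the state, without advancing time (a new reading comes with each control period).
- grab_frame(name): name is "scene" or "top" or "wrist"; returns a dict with "frame" (420x560x3 uint8, red, green, blue), "z_map" (420x560 float32, m along the optical axis (not along the pixel's ray), 0 where there is no reading), "vfov" (degrees; the focal length in pixels is half the picture's height over the tangent of half this angle, whatever the lens; pixels are square), "cx", "cy" (the principal point, pixels), "R" (3x3) and "t" (3): a world point X has camera coordinates R X + t. Camera axes: x right, y down, z forward; pixel columns grow to the right and rows downward; lengths in m; the calibration is good to about 2 mm. A picture is of the moment at which its call begins.
- hand_in(): hands the job in; it is judged then, once.
The state is a dict: "clock": time; "joints": joint angles; "qvel": joint speeds; "tau": joint torques, N m; "tcp_pos": TCP position; "orientation": TCP orientation; "contact_force": force on the tool from outside, world axes, zero at the start; "moment": the same for the moment, N m; "grip_width": finger opening in m; "gripper_force": force on a finger pad.
Only numpy, scipy, OpenCV 4.12 (cv2) and the standard library are available. Lean on these libraries where they do the work, as an engineer would, in place of code of your own. Each camera call takes 0.05 s, during which the arm holds its last target. There are 200 camera calls.

## Working session

There is one attempt and no reset: what is moved stays moved. The work goes in short steps, Python scripts to look and compute and a tool call to move; the robot and the scene stay as the last step left them, time stands still between calls to the robot, and variables do not carry over. Pictures are saved under pics/ and viewed, at most 12 in all, crops included, and the job is handed in when it is done.

Besides the shell and the picture viewer there is one more tool, called as a command line: name --argument value ..., lists and objects as JSON in quotes. drive_tool: Moves the arm, as the interface text tells. Its arguments: {"type":"object","properties":{"rows":{"type":"array","items":{"type":"object","properties":{"offset":{"type":"array","items":{"type":"number"}},"rotation":{"type":"array","items":{"type":"number"}},"claw":{"type":"number"}}}},"force":{"type":"number"}},"required":["rows"]}

```bash
mkdir -p pics; ls; cat > h.py <<'E'
import numpy as np, cv2
from bench import get_obs, grab_frame, hand_in
from scipy.spatial.transform import Rotation as Ro
np.set_printoptions(precision=4,suppress=True)
def grab(n):
    g=grab_frame(n); np.savez('pics/%s.npz'%n,**{k:np.array(v) for k,v in g.items()}); return g
def save(g,fn,crop=None,s=1):
    im=g['frame'][:,:,::-1]
    if crop: a,b,c,d=crop; im=im[b:d,a:c]
    cv2.imwrite(fn,cv2.resize(im,None,fx=s,fy=s,interpolation=cv2.INTER_CUBIC))
def f(g): return 210/np.tan(np.radians(float(g['vfov']))/2)
def ray(g,u,v):
    d=np.array([(u-g['cx'])/f(g),(v-g['cy'])/f(g),1]); R=g['R']; return -R.T@g['t'],R.T@d
def atz(g,u,v,z):
    o,d=ray(g,u,v); return o+d*(z-o[2])/d[2]
def dep(g,u,v):
    o,d=ray(g,u,v); return o+d*g['z_map'][int(round(v)),int(round(u))]
def cloud(g):
    v,u=np.mgrid[0:420,0:560]; z=g['z_map']
    P=np.stack([(u-g['cx'])/f(g)*z,(v-g['cy'])/f(g)*z,z],-1)
    return (P-g['t'])@g['R']
E
python3 - <<'E'
from h import *
print(get_obs())
g=grab('top'); save(g,'pics/top1.png',s=1.4)
print(g['vfov'],g['cx'],g['cy'],-g['R'].T@g['t'],g['R'])
g=grab('scene'); save(g,'pics/scene1.png',s=1.4)
print(-g['R'].T@g['t'])
E
```

```text
pics
{'clock': 0.0, 'joints': array([-1.2441,  0.4778,  0.0224,  1.5565, -0.0115,  1.1093, -0.0831]), 'qvel': array([ 0.0014,  0.0001, -0.0004,  0.0012,  0.0023, -0.001 , -0.0029]), 'tau': array([  0.0006, -59.6454,   1.6083, -28.1196,   0.0125,   0.0096,
        -0.    ]), 'tcp_pos': array([0.2841, 0.6116, 0.2303]), 'orientation': array([-0.6775, -3.0674,  0.0029]), 'contact_force': array([-0.1272, -0.8609, -0.1219]), 'moment': array([-0.0475,  0.0836, -0.0207]), 'gripper_force': 0.0, 'grip_width': 0.08561258850828747}
54.1368807558361 284.43150195462465 203.86788335054038 [0.4251 0.2076 0.9182] [[ 0.0218 -0.9996 -0.0183]
 [-0.9866 -0.0186 -0.1623]
 [ 0.1619  0.0216 -0.9866]]
[0.1677 0.8915 0.5842]
```

View pics/top1.png

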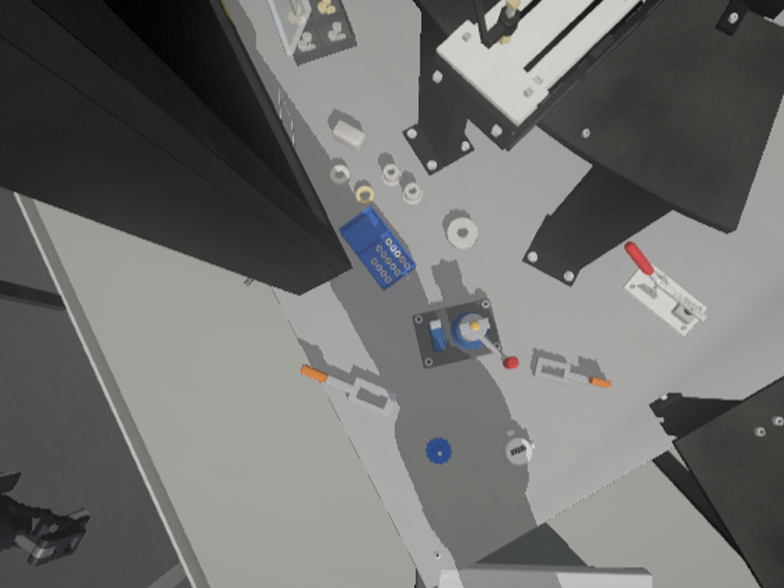

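View pics/scene1.png

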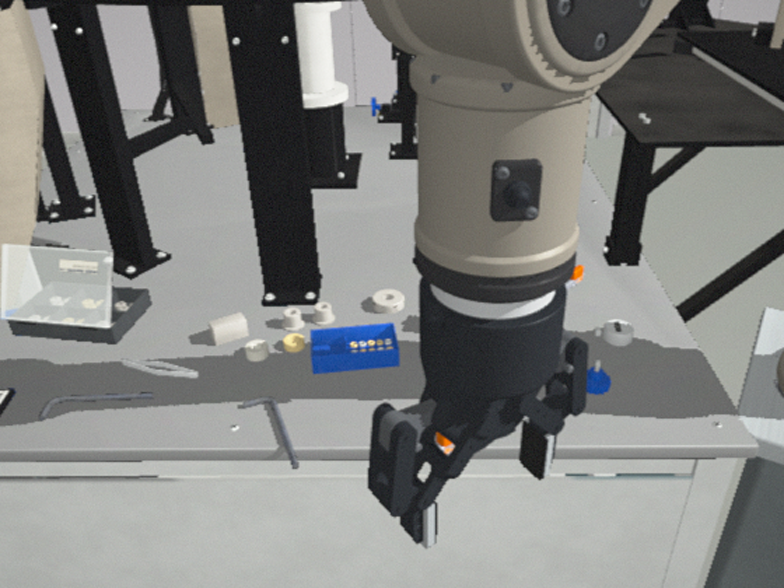

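The top view shows the jack at about (465,332) in the enlarged image. Spanners lie at (350,388) and (572,372), and the left one looks larger. I'll measure next, using an enlarged crop.

```bash
python3 - <<'E'
from h import *
g=dict(np.load('pics/top.npz')); save(g,'pics/top2.png',crop=(205,195,445,345),s=3.3)
P=cloud(g); hsv=cv2.cvtColor(g['frame'],cv2.COLOR_RGB2HSV)
org=(hsv[...,0]>8)&(hsv[...,0]<16)&(hsv[...,1]>180)&(hsv[...,2]>120)
n,l,s,c=cv2.connectedComponentsWithStats(org.astype('u1'))
for i in range(1,n):
    if s[i,4]>15: print('orange',c[i],s[i,4],np.median(P[l==i],0),P[l==i].max(0))
red=((hsv[...,0]<6)|(hsv[...,0]>174))&(hsv[...,1]>150)&(hsv[...,2]>80)
n,l,s,c=cv2.connectedComponentsWithStats(red.astype('u1'))
for i in range(1,n):
    if s[i,4]>15: print('red',c[i],s[i,4],np.median(P[l==i],0))
for u,v in [(374,388),(350,380),(572,372),(475,326),(437,335),(437,325),(425,345),(512,362),(480,20),(690,180),(200,200),(330,260)]: print(u,v,dep(g,u/1.4,v/1.4))
E
```

```text
red [455.9412 184.085 ] 153 [ 0.6126 -0.1289  0.0753]
red [365.6591 259.0682] 44 [0.453  0.0602 0.0855]
374 388 [0.4118 0.2613 0.0159]
350 380 [0.4232 0.3004 0.0008]
572 372 [ 0.443  -0.0447  0.0126]
475 326 [0.5039 0.114  0.0906]
437 335 [0.4915 0.1674 0.0691]
437 325 [0.504  0.1687 0.0932]
425 345 [0.48   0.1833 0.0113]
512 362 [0.4538 0.0607 0.0859]
480 20 [0.6845 0.1608 0.5359]
690 180 [ 0.5907 -0.0179  0.4662]
200 200 [0.4636 0.2548 0.7959]
330 260 [0.4728 0.2407 0.6888]
```

View pics/top2.png

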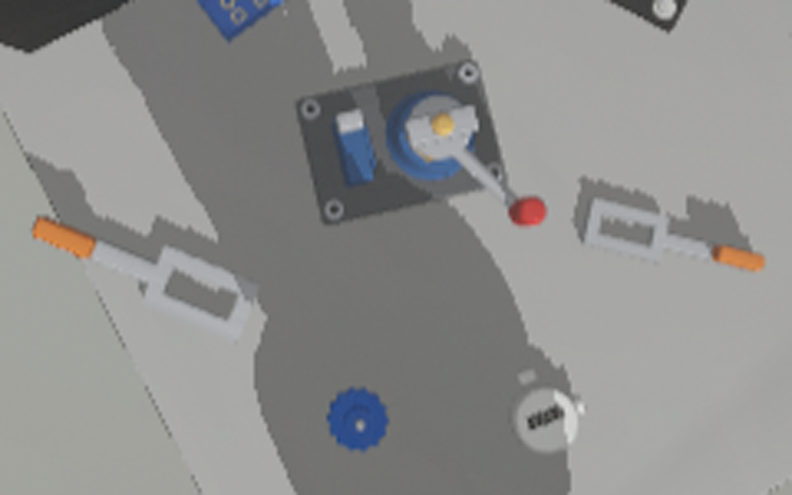

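The crop shows the larger spanner with its head at about (203,291) and tail end at (33,228), overhanging the table edge. The screw button is at (441,125), the pedestal at (355,150) with the lug at (350,122), and the knob at (527,211). Next I'll turn these into poses.

```bash
python3 - <<'E'
from h import *
g=dict(np.load('pics/top.npz')); P=cloud(g)
def c(u,v): return 205+u/3.3,195+v/3.3
for n,u,v,z in [('button',442,125,.09),('knob',526,210,.085),('pedmid',356,155,.07),('bolt1',310,109,.018),('bolt2',469,72,.018),('bolt3',334,210,.018),('bolt4',496,172,.018),
 ('gripend',34,226,.036),('gripstart',95,244,.036),('hc1',168,246,.016),('hc2',258,288,.016),('hc3',236,338,.016),('hc4',143,294,.016),('slotc',203,291,.016)]:
    print(n,atz(g,*c(u,v),z),dep(g,*c(u,v)))
for u,v in [(20,400),(60,350),(20,150),(110,290)]: print(dep(g,*c(u,v)))
o=get_obs(); print(Ro.from_rotvec(o['orientation']).as_matrix())
w=grab('wrist'); print(-w['R'].T@w['t'],w['R'],w['vfov'])
Rt=Ro.from_rotvec(o['orientation']).as_matrix()
print('cam in tool',Rt.T@(-w['R'].T@w['t']-o['tcp_pos']),Rt.T@w['R'].T)
E
```

```text
button [0.5039 0.1146 0.09  ] [0.5038 0.1147 0.0906]
knob [0.4537 0.0632 0.085 ] [0.4536 0.0634 0.0864]
pedmid [0.486  0.1659 0.07  ] [0.4859 0.166  0.0717]
bolt1 [0.5197 0.1943 0.018 ] [0.5197 0.1943 0.0174]
bolt2 [0.5466 0.0886 0.018 ] [0.5467 0.0885 0.0171]
bolt3 [0.4533 0.1774 0.018 ] [0.4533 0.1774 0.0179]
bolt4 [0.4804 0.071  0.018 ] [0.4804 0.0711 0.0186]
gripend [0.4384 0.3715 0.036 ] [0.4384 0.3718 0.0345]
gripstart [0.4277 0.3315 0.036 ] [0.4278 0.3341 0.0179]
hc1 [0.4275 0.2861 0.016 ] [0.4275 0.2861 0.0169]
hc2 [0.4017 0.2263 0.016 ] [0.4013 0.2266 0.0014]
hc3 [0.3695 0.2399 0.016 ] [ 0.3684  0.2405 -0.0008]
hc4 [0.3962 0.3015 0.016 ] [0.3957 0.3031 0.001 ]
slotc [0.399  0.2623 0.016 ] [ 0.3985  0.2633 -0.0008]
[ 0.2266  0.5542 -0.9081]
[ 0.2914  0.5051 -0.9115]
[ 0.5528  0.5688 -0.898 ]
[0.3979 0.3249 0.0033]
[[-0.907   0.4212 -0.0006]
 [ 0.4212  0.907  -0.0015]
 [-0.0001 -0.0017 -1.    ]]
[0.2207 0.641  0.3736] [[ 0.4214  0.9069 -0.0013]
 [ 0.8732 -0.4053  0.2707]
 [ 0.245  -0.1152 -0.9627]] 63.25096893590933
cam in tool [ 0.0698 -0.0003 -0.1432] [[-0.0002 -0.9627 -0.2706]
 [ 1.     -0.0002  0.0003]
 [-0.0003 -0.2706  0.9627]]
```

drive_tool --rows '[{"offset": [-0.25,-0.25,0],"rotation": [0,0,0.06],"claw": 0.5},{"offset": [-0.5,-0.5,0],"rotation": [0,0,0.12],"claw": 0.5},{"offset": [-0.75,-0.75,0],"rotation": [0,0,0.18],"claw": 0.5},{"offset": [-1,-1,0],"rotation": [0,0,0.24],"claw": 0.5},{"offset": [-1,-1,0],"rotation": [0,0,0.3],"claw": 0.5},{"offset": [-1,-1,0],"rotation": [0,0,0.36],"claw": 0.5},{"offset": [-1,-1,0],"rotation": [0,0,0.42],"claw": 0.5},{"offset": [-1,-1,0],"rotation": [0,0,0.48],"claw": 0.5},{"offset": [-1,-1,0],"rotation": [0,0,0.54],"claw": 0.5},{"offset": [-1,-1,0],"rotation": [0,0,0.6],"claw": 0.5},{"offset": [-1,-1,0],"rotation": [0,0,0.66],"claw": 0.5},{"offset": [-1,-1,0],"rotation": [0,0,0.72],"claw": 0.5},{"offset": [-1,-1,0],"rotation": [0,0,0.747],"claw": 0.5},{"offset": [-1,-1,0],"rotation": [0,0,0.747],"claw": 0.5}]'

```text
clock: 1.32
tcp_pos: [0.3569, 0.4129, 0.2311]
orientation: [2.583, 1.788, -0.001]
contact_force: [-0.3, 0.1, -0.4]
grip_width: 0.043
gripper_force: 0.0
```

```bash
cat >> h.py <<'E'
def go(p,ang):
    """offset/rotation fractions for TCP p, tool down, tool x at ang deg"""
    o=get_obs(); R=Ro.from_rotvec(o['orientation']).as_matrix(); a=np.radians(ang); c,s=np.cos(a),np.sin(a)
    T=np.array([[c,s,0],[s,-c,0],[0,0,-1.]])
    print('clock',o['clock'],'tcp',o['tcp_pos'],'xang',np.degrees(np.arctan2(R[1,0],R[0,0])),'F',o['contact_force'],'gw',o['grip_width'],'gf',o['gripper_force'])
    print('offset',R.T@(np.array(p)-o['tcp_pos'])/.15,'rot',Ro.from_matrix(R.T@T).as_rotvec()/2)
E
python3 -c "
from h import *
go([.4298,.3448,.2],69.5);print(get_obs()['joints'])"
```

```text
clock 1.3167 tcp [0.3569 0.4129 0.2311] xang 69.38906336897529 F [-0.3415  0.1393 -0.405 ] gw 0.04300463483383614 gf 0.0
offset [-0.2537  0.6144  0.2074] rot [-0.      0.0003 -0.001 ]
[-1.2496  0.2702  0.3353  1.8846 -0.1042  1.0041 -1.2292]
```

drive_tool --rows '[{"offset": [-0.13,0.3,0.1],"rotation": [0,0,0],"claw": 0.5},{"offset": [-0.254,0.614,0.207],"rotation": [0,0,0],"claw": 0.5},{"offset": [-0.254,0.614,0.207],"rotation": [0,0,0],"claw": 0.5},{"offset": [-0.254,0.614,0.207],"rotation": [0,0,0],"claw": 0.5},{"offset": [-0.254,0.614,0.207],"rotation": [0,0,0],"claw": 0.5}]'

```text
clock: 1.73
tcp_pos: [0.4307, 0.3437, 0.1998]
orientation: [2.582, 1.788, -0.002]
contact_force: [0.0, 1.8, 1.3]
grip_width: 0.0427
gripper_force: 0.0
```

```bash
python3 -c "
from h import *
g=grab('wrist'); save(g,'pics/w1.png',s=1.4); go([.4298,.3448,.2],69.5);print(g['cx'],g['cy'],f(g))"
```

```text
clock 1.7833 tcp [0.4298 0.3452 0.2001] xang 69.53669262938162 F [-1.0746  0.9851 -0.4954] gw 0.04269203819896395 gf 0.0
offset [-0.0026  0.0006  0.0008] rot [-0.0003  0.0001  0.0003]
280.2709097840499 204.0280505340868 341.01017495438026
```

View pics/w1.png

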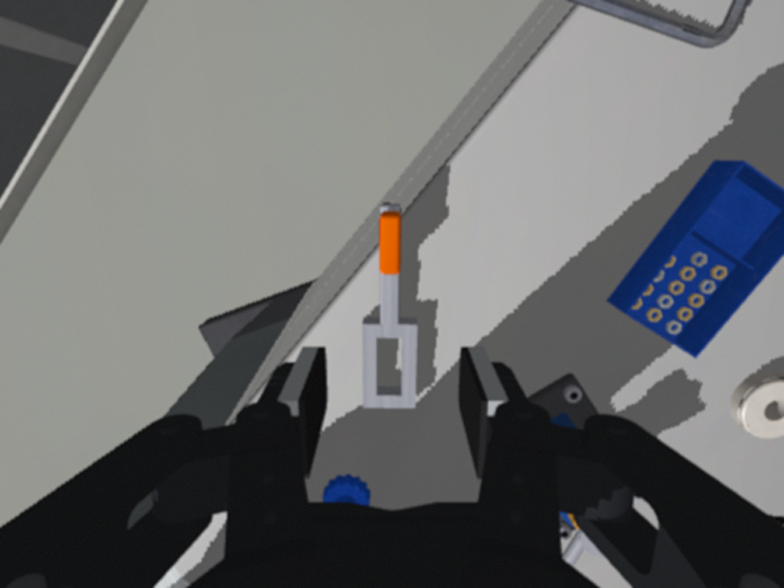

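The wrist view shows the spanner centred, with the grip top from (390,213) to (390,272) and head corners at about (363,320), (416,320), (415,408) and (364,408). The tail overhangs the edge.

```bash
python3 - <<'E'
from h import *
g=dict(np.load('pics/wrist.npz'))
q=lambda u,v,z: atz(g,u/1.4,v/1.4,z)
a=q(390.5,213,.036);b=q(390,272,.036);print('grip',a,b,np.linalg.norm(a-b))
hc=np.array([q(363.5,324,.016),q(416.5,324,.016),q(415.5,408,.016),q(364,408,.016)]);print(hc,hc.mean(0), np.linalg.norm(hc[0]-hc[1]),np.linalg.norm(hc[0]-hc[3]))
m=hc.mean(0); d=(a-m)[:2]; print(np.degrees(np.arctan2(d[1],d[0])),np.linalg.norm(d),[np.degrees(np.arctan2(*(hc[i]-hc[j])[1::-1])) for i,j in ((0,3),(1,2))])
# mask-based: top face of spanner by height/col
P=cloud(g); k=(P[...,2]>.028)&(P[...,2]<.042)&(abs(P[...,0]-.43)<.05)&(abs(P[...,1]-.345)<.05)
pts=P[k][:,:2].astype('f4'); print(k.sum(),cv2.minAreaRect(pts),np.median(P[k],0))
k=(P[...,2]>.010)&(P[...,2]<.022)&(np.hypot(P[...,0]-.399,P[...,1]-.2623)<.045)
pts=P[k][:,:2].astype('f4'); print(k.sum(),cv2.minAreaRect(pts),np.median(P[k],0))
E
```

```text
grip [0.4389 0.3729 0.036 ] [0.4249 0.3366 0.036 ] 0.0389648349008479
[[0.3911 0.3021 0.016 ]
 [0.4273 0.2886 0.016 ]
 [0.4033 0.2243 0.016 ]
 [0.3663 0.2382 0.016 ]] [0.397  0.2633 0.016 ] 0.03859775702890881 0.0685628978571036
69.05086846531843 0.11733393535380515 [np.float64(68.76975772894218), np.float64(69.54051882115377)]
659 ((0.43134772777557373, 0.353872150182724), (0.038943927735090256, 0.01386058609932661), 69.0423583984375) [0.4315 0.3548 0.0363]
1830 ((0.39837372303009033, 0.2683885991573334), (0.07888203114271164, 0.03995619714260101), 68.71430969238281) [0.3988 0.2683 0.0166]
```

drive_tool --rows '[{"offset": [0,0,0.25],"rotation": [0,0,0.004],"claw": 0.5},{"offset": [0,0.01,0.5],"rotation": [0,0,0.004],"claw": 0.5},{"offset": [0,0.01,0.75],"rotation": [0,0,0.004],"claw": 0.5},{"offset": [0,0.01,1],"rotation": [0,0,0.004],"claw": 0.5},{"offset": [0,0.01,1],"rotation": [0,0,0.004],"claw": 0.5},{"offset": [0,0.01,1],"rotation": [0,0,0.004],"claw": 0.5},{"offset": [0,0.01,1],"rotation": [0,0,0.004],"claw": 0.5}]'

```text
clock: 2.37
tcp_pos: [0.432, 0.3461, 0.0521]
orientation: [-2.587, -1.782, -0.004]
contact_force: [-0.3, 0.5, 0.4]
grip_width: 0.0434
gripper_force: 0.0
```

```bash
python3 -c "
from h import *
go([.4285,.3464,.006],69.0)"
```

```text
clock 2.3667 tcp [0.432  0.3461 0.0521] xang 69.11595192088369 F [-0.3377  0.5157  0.3733] gw 0.04335047068900979 gf 0.0
offset [-0.0074 -0.0228  0.3074] rot [ 0.0003 -0.0012  0.001 ]
```

drive_tool --rows '[{"offset": [-0.007,-0.023,0.15],"rotation": [0,0,0.001],"claw": 0.5},{"offset": [-0.007,-0.023,0.307],"rotation": [0,0,0.001],"claw": 0.5},{"offset": [-0.007,-0.023,0.307],"rotation": [0,0,0.001],"claw": 0.5},{"offset": [-0.007,-0.023,0.307],"rotation": [0,0,0.001],"claw": 0.5},{"offset": [-0.007,-0.023,0.307],"rotation": [0,0,0.001],"claw": 0},{"offset": [-0.007,-0.023,0.307],"rotation": [0,0,0.001],"claw": 0},{"offset": [-0.007,-0.023,0.307],"rotation": [0,0,0.001],"claw": 0},{"offset": [-0.007,-0.023,0.307],"rotation": [0,0,0.001],"claw": 0},{"offset": [-0.007,-0.023,0.307],"rotation": [0,0,0.001],"claw": 0},{"offset": [-0.007,-0.023,0.307],"rotation": [0,0,0.001],"claw": 0},{"offset": [-0.007,-0.023,0.307],"rotation": [0,0,0.001],"claw": 0},{"offset": [-0.007,-0.023,0.307],"rotation": [0,0,0.001],"claw": 0},{"offset": [-0.007,-0.023,0.307],"rotation": [0,0,0.001],"claw": 0},{"offset": [-0.007,-0.023,0.307],"rotation": [0,0,0.001],"claw": 0}]' --force 80

```text
clock: 3.53
tcp_pos: [0.4291, 0.3458, 0.0064]
orientation: [-2.59, -1.777, -0.005]
contact_force: [-1.5, -1.9, 9.3]
grip_width: 0.0125
gripper_force: 78.0
```

```bash
python3 -c "
from h import *
go([.4285,.3464,.156],69.0)"
```

```text
clock 3.5333 tcp [0.4291 0.3458 0.0064] xang 68.91056460982871 F [-1.5029 -1.8544  9.2835] gw 0.012519493865623841 gf 77.95365929603577
offset [ 0.0055 -0.0042 -0.9976] rot [ 0.0005 -0.0016 -0.0008]
```

drive_tool --rows '[{"offset": [0,0,-0.15],"rotation": [0,0,0],"claw": 0},{"offset": [0,0,-0.35],"rotation": [0,0,0],"claw": 0},{"offset": [0,0,-0.6],"rotation": [0,0,0],"claw": 0},{"offset": [0,0,-0.87],"rotation": [0,0,0],"claw": 0},{"offset": [0,0,-0.87],"rotation": [0,0,0],"claw": 0},{"offset": [0,0,-0.87],"rotation": [0,0,0],"claw": 0},{"offset": [0,0,-0.87],"rotation": [0,0,0],"claw": 0}]'

```text
clock: 4.12
tcp_pos: [0.4273, 0.3446, 0.1347]
orientation: [-2.59, -1.777, 0.0]
contact_force: [0.0, -0.5, -2.9]
grip_width: 0.0128
gripper_force: 78.6
```

```bash
python3 -c "
from h import *
go([.4832,.1987,.136],104.3)"
```

```text
clock 4.1167 tcp [0.4273 0.3446 0.1347] xang 68.925286762773 F [ 0.0329 -0.4897 -2.8837] gw 0.012793893874582414 gf 78.60929131507874
offset [-0.7736  0.6971 -0.009 ] rot [-0.0002 -0.0002 -0.3087]
```

drive_tool --rows '[{"offset": [-0.1,0.09,0],"rotation": [0,0,-0.04],"claw": 0},{"offset": [-0.25,0.22,0],"rotation": [0,0,-0.09],"claw": 0},{"offset": [-0.4,0.36,0],"rotation": [0,0,-0.14],"claw": 0},{"offset": [-0.55,0.5,0],"rotation": [0,0,-0.19],"claw": 0},{"offset": [-0.68,0.61,-0.005],"rotation": [0,0,-0.24],"claw": 0},{"offset": [-0.75,0.67,-0.009],"rotation": [0,0,-0.285],"claw": 0},{"offset": [-0.774,0.697,-0.009],"rotation": [0,0,-0.309],"claw": 0},{"offset": [-0.774,0.697,-0.009],"rotation": [0,0,-0.309],"claw": 0},{"offset": [-0.774,0.697,-0.009],"rotation": [0,0,-0.309],"claw": 0},{"offset": [-0.774,0.697,-0.009],"rotation": [0,0,-0.309],"claw": 0}]'

```text
clock: 4.95
tcp_pos: [0.4827, 0.1994, 0.135]
orientation: [-1.927, -2.48, 0.003]
contact_force: [0.2, 0.2, -3.3]
grip_width: 0.0124
gripper_force: 78.5
```

```bash
python3 -c "
from h import *
go([.4832,.1987,.136],104.3)
g=grab('wrist'); save(g,'pics/w2.png',s=1.4)
g=grab('top'); save(g,'pics/t3.png',crop=(240,180,400,300),s=5)"
```

```text
clock 4.95 tcp [0.4827 0.1994 0.135 ] xang 104.29459525908254 F [ 0.1811  0.2182 -3.2687] gw 0.012422205634751295 gf 78.51150512695312
offset [-0.0052  0.0024 -0.0065] rot [-0.0011  0.0001 -0.    ]
```

View pics/w2.png

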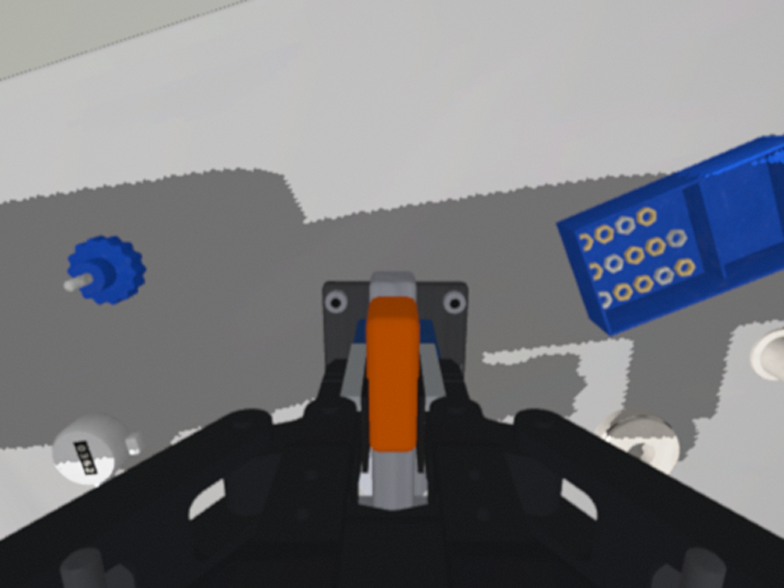

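View pics/t3.png

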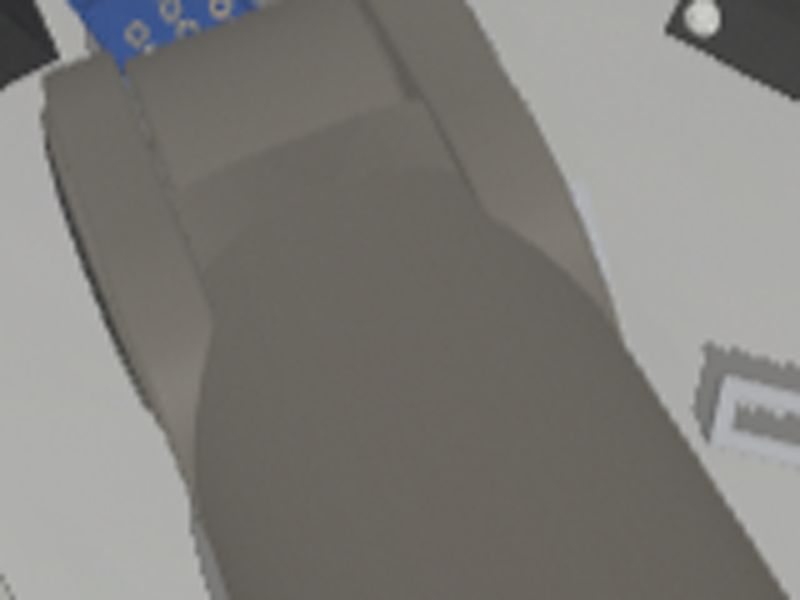

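The wrist view shows the held grip (top face centre about x=393, rows 318-450) and two jack bolts at (336,303) and (455,303). The arm blocks the top view. I'll use the bolts and grip in this same camera for relative alignment.

```bash
python3 - <<'E'
from h import *
g=dict(np.load('pics/wrist.npz')); P=cloud(g); o=get_obs()
hsv=cv2.cvtColor(g['frame'],cv2.COLOR_RGB2HSV)
org=(hsv[...,0]>5)&(hsv[...,0]<20)&(hsv[...,1]>150)
zz=P[...,2]; near=(np.hypot(P[...,0]-.48,P[...,1]-.2)<.06)
k=org&near&(zz>.155)
print('grip top',k.sum(),np.median(P[k],0),P[k].min(0),P[k].max(0),cv2.minAreaRect(P[k][:,:2].astype('f4')))
A=np.c_[P[k][:,:2]-o['tcp_pos'][:2],np.ones(k.sum())]; c=np.linalg.lstsq(A,zz[k],rcond=None)[0]; print('plane',c)
xs=np.array([-.247,.969]); ys=np.array([-.969,-.247]); print('pitch along x_s',c[:2]@xs,'roll',c[:2]@ys)
b1=atz(g,455/1.4,303/1.4,.018); b3=atz(g,336/1.4,303/1.4,.018); print(b1,b3,dep(g,455/1.4,303/1.4),dep(g,336/1.4,303/1.4),np.linalg.norm(b1-b3))
d=(b1-b3)[:2]; print('yaw',np.degrees(np.arctan2(d[1],d[0])))
n=d/np.linalg.norm(d); yj=np.array([-n[1],n[0]]); print('axis',(b1+b3)[:2]/2-.075*yj)
# circles refined
im=cv2.cvtColor(g['frame'],cv2.COLOR_RGB2GRAY)
for u,v in((240,216),(325,216)): print(im[v-10:v+11:1,u-12:u+13].shape)
save(g,'pics/w2c.png',crop=(220,190,340,330),s=4.2)
s=grab('scene'); save(s,'pics/s2.png',s=1.4)
E
```

```text
grip top 3687 [0.4787 0.2112 0.1648] [0.4686 0.1886 0.1551] [0.4901 0.2282 0.1702] ((0.4789813458919525, 0.20839115977287292), (0.014568373560905457, 0.039564959704875946), 12.823771476745605)
plane [ 0.0154 -0.0589  0.1652]
pitch along x_s -0.06089238084414059 roll -0.00035825842174454746
[0.5195 0.194  0.018 ] [0.4536 0.1772 0.018 ] [0.5193 0.1943 0.0191] [0.4536 0.1775 0.019 ] 0.0680728878903767
yaw 14.335076631371328
axis [0.5051 0.1129]
(21, 25)
(21, 25)
```

View pics/s2.png

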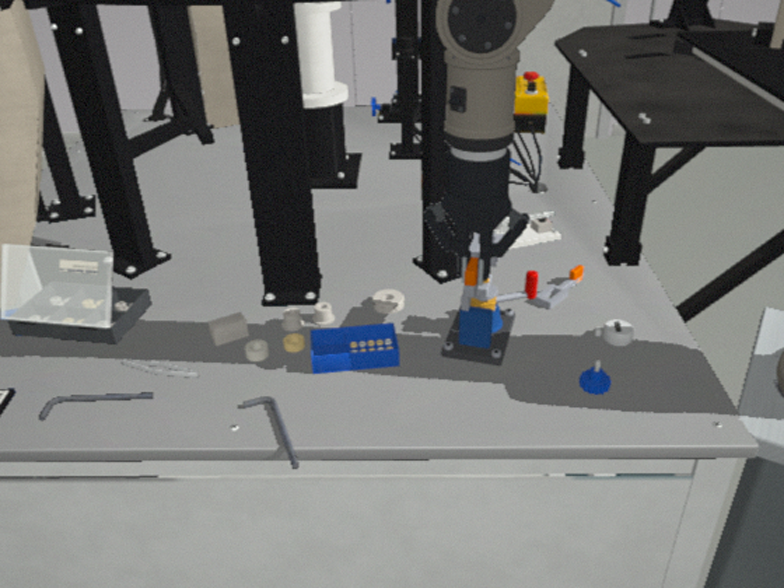

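View pics/w2c.png

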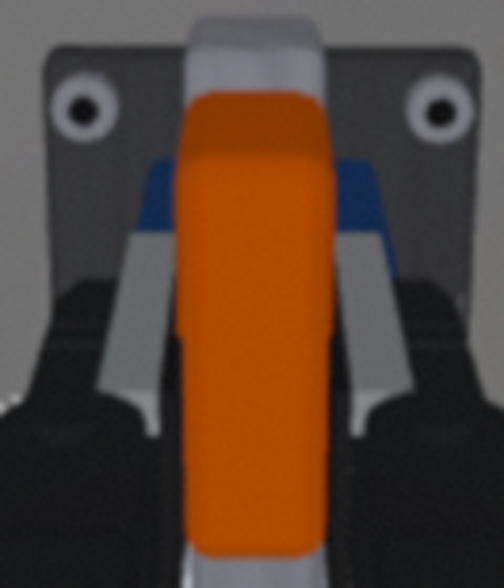

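The scene view shows the spanner held level above the jack with nothing touching. The crop gives bolts at (84,110) and (441,112) and a straight grip about 150 px wide.

```bash
python3 - <<'E'
from h import *
g=dict(np.load('pics/wrist.npz')); P=cloud(g); o=get_obs()
hsv=cv2.cvtColor(g['frame'],cv2.COLOR_RGB2HSV)
org=(hsv[...,0]>5)&(hsv[...,0]<20)&(hsv[...,1]>150)
zz=P[...,2]; near=(np.hypot(P[...,0]-.48,P[...,1]-.2)<.06)
k=org&near&(zz>.161)&(zz<.169)
n=np.array([.969,.247]); y=np.array([-.247,.969]); ax=np.array([.5049,.1137])
q=P[k][:,:2]-ax; X=q@n; Y=q@y
A=np.c_[Y-.096,X,np.ones(len(X))]; print('plane',np.linalg.lstsq(A,zz[k],rcond=None)[0],'Y',Y.min(),Y.max())
for lo in np.arange(.078,.118,.005):
    m=(Y>lo)&(Y<lo+.005)
    if m.sum()>20: print('%.3f'%lo,m.sum(),X[m].min(),X[m].max(),(X[m].min()+X[m].max())/2,np.median(zz[k][m]))
b=[atz(g,220+u/4.2,190+v/4.2,.018) for u,v in((84,110),(441,112))]
for p in b: print('bolt jack',(p[:2]-ax)@n,(p[:2]-ax)@y)
# tail end steel top z, x=120
t=np.array([dep(g,220+u/4.2,190+40/4.2) for u in (200,255,310)]); print(t,[((p[:2]-ax)@n,(p[:2]-ax)@y) for p in t])
Rt=Ro.from_rotvec(o['orientation']).as_matrix(); print('tcp jack',(o['tcp_pos'][:2]-ax)@n,(o['tcp_pos'][:2]-ax)@y,o['tcp_pos'])
# screw head orientation from initial top view
E
```

```text
plane [-0.0211 -0.0064  0.1649] Y 0.07831277798796303 0.11801440505208373
0.078 290 -0.007681279229150351 0.0050914977726185685 -0.001294890728265891 0.16493570059868365
0.083 413 -0.007706392698103318 0.005050116994447961 -0.0013281378518276783 0.16500698003281286
0.088 408 -0.007720948777286148 0.005166486219452459 -0.0012772312789168442 0.16496436702548894
0.093 444 -0.007730854157343599 0.005163384972006548 -0.0012837345926685253 0.16505502893609234
0.098 473 -0.008607736355911584 0.005607581958147349 -0.0015000771988821176 0.1649147979674563
0.103 475 -0.008142532142251396 0.005587662075232249 -0.0012774350335095735 0.16494011603200961
0.108 484 -0.008052502041859142 0.005100467500677352 -0.0014760172705908952 0.1649383707544052
0.113 505 -0.008017817786818145 0.005077634009858867 -0.001470091888479639 0.1642696882284057
bolt jack -0.03404765574614867 0.07436894588635282
bolt jack 0.034024777009117706 0.07401001784174452
[[0.4685 0.2297 0.1421]
 [0.4737 0.2311 0.1424]
 [0.4791 0.2319 0.1405]] [(np.float64(-0.006648016653556903), np.float64(0.12137296488183123)), (np.float64(-0.0012392075341574847), np.float64(0.12143709825879957)), (np.float64(0.004230730968042468), np.float64(0.1209360801806789))]
tcp jack 0.0001009055996092044 0.08869772841615516 [0.4831 0.1997 0.1356]
```

drive_tool --rows '[{"offset": [-0.2,-0.08,0],"rotation": [0,0,0],"claw": 0},{"offset": [-0.4,-0.16,0],"rotation": [0,0,0],"claw": 0},{"offset": [-0.6,-0.24,0],"rotation": [0,0,0],"claw": 0},{"offset": [-0.79,-0.3,0],"rotation": [0,0,0],"claw": 0},{"offset": [-0.79,-0.3,0],"rotation": [0,0,0],"claw": 0},{"offset": [-0.79,-0.3,0],"rotation": [0,0,0],"claw": 0},{"offset": [-0.79,-0.3,0],"rotation": [0,0,0],"claw": 0},{"offset": [-0.79,-0.3,0],"rotation": [0,0,0],"claw": 0}]'

```text
clock: 5.77
tcp_pos: [0.4696, 0.0745, 0.1361]
orientation: [-1.924, -2.483, -0.001]
contact_force: [0.4, 0.1, -2.1]
grip_width: 0.0132
gripper_force: 78.6
```

```bash
python3 - <<'E'
from h import *
go([.4832,.1987,.136],104.3)
g=grab('wrist'); save(g,'pics/w3.png',crop=(200,80,480,290),s=2.85)
E
```

```text
clock 5.7667 tcp [0.4696 0.0745 0.1361] xang 104.44906060567435 F [ 0.3842  0.1126 -2.0532] gw 0.013166999952615326 gf 78.56647610664368
offset [0.7791 0.2941 0.0013] rot [ 0.0003 -0.0002  0.0013]
```

View pics/w3.png

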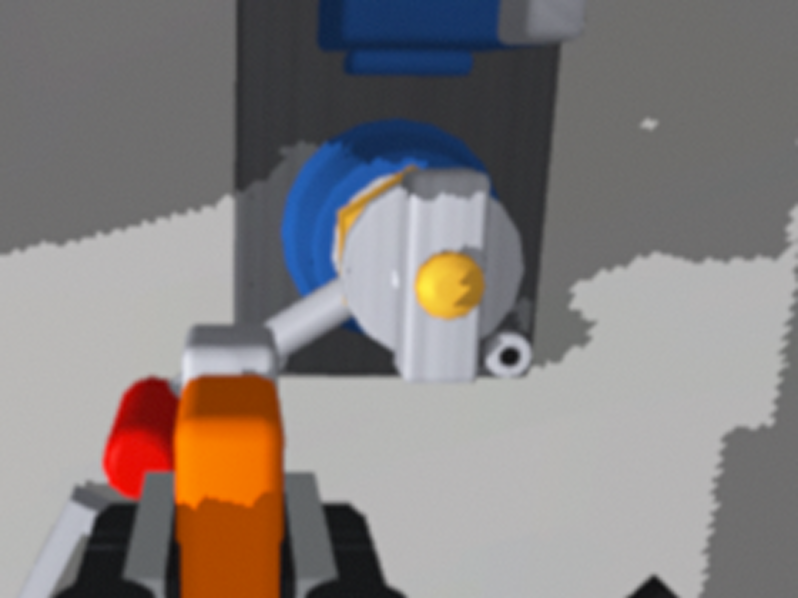

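The crop shows the screw head, with the button at about (449,283). Its top face runs from (408,190)-(489,190) to (408,380)-(474,380), with no visible yaw. The knob is at (140,440), left of the grip.

```bash
python3 - <<'E'
from h import *
g=dict(np.load('pics/wrist.npz')); P=cloud(g); o=get_obs(); zz=P[...,2]
n=np.array([.969,.247]); y=np.array([-.247,.969]); ax=np.array([.5049,.1137])
J=np.stack([(P[...,:2]-ax)@n,(P[...,:2]-ax)@y,zz],-1)
k=(np.hypot(J[...,0],J[...,1])<.03)&(zz>.080)&(zz<.0875)
print('head',k.sum(),np.median(J[k],0))
for lo in np.arange(-.024,.024,.004):
    m=k&(J[...,1]>lo)&(J[...,1]<lo+.004)
    if m.sum()>10: print('%.3f'%lo,m.sum(),J[...,0][m].min(),J[...,0][m].max(),(J[...,0][m].min()+J[...,0][m].max())/2,np.median(zz[m]))
print(J[k].min(0),J[k].max(0),cv2.minAreaRect(J[k][:,:2].astype('f4')))
hsv=cv2.cvtColor(g['frame'],cv2.COLOR_RGB2HSV)
ye=(hsv[...,0]>17)&(hsv[...,0]<32)&(hsv[...,1]>150)&(np.hypot(J[...,0],J[...,1])<.012)&(zz>.08)
v,u=np.where(ye); print('button px',u.mean(),v.mean(),'J',J[ye].mean(0),J[ye].min(0),J[ye].max(0))
org=(hsv[...,0]>5)&(hsv[...,0]<16)&(hsv[...,1]>150)&(zz>.163)&(zz<.170)
t=(o['tcp_pos'][:2]-ax); t=np.array([t@n,t@y]); print('tcp J',t)
G=J[org]; print('grip',org.sum(),np.median(G,0),G.min(0)-[*t,0],G.max(0)-[*t,0])
for lo in np.arange(-.03,.02,.005):
    m=(G[:,1]>lo)&(G[:,1]<lo+.005)
    if m.sum()>20: print('%.3f'%lo,m.sum(),(G[m,0].min()+G[m,0].max())/2-t[0],G[m,0].max()-G[m,0].min())
E
```

```text
head 1616 [-0.002   0.0062  0.0844]
-0.024 49 -0.008345846730811304 0.0073976896346376695 -0.0004740785480868174 0.08409007018532573
-0.020 167 -0.008734030628056364 0.007215666309809256 -0.0007591821591235539 0.08446389178221268
-0.016 183 -0.008658104320214438 0.007353117385434328 -0.0006524934673900551 0.08450227739751728
-0.012 174 -0.008631103374239096 0.007254806254352279 -0.0006881485599434085 0.08445364527828877
-0.008 106 -0.00889589429912974 0.006752366868559782 -0.0010717637152849787 0.08432992612213706
-0.004 36 -0.008883742757657543 0.007322431861057402 -0.0007806554483000701 0.08406286222761196
0.000 41 -0.00882478227104552 0.006507371602772179 -0.001158705334136671 0.08399487726258595
0.004 137 -0.008968688342434895 0.0071662843994631815 -0.000901201971485857 0.08454379263781801
0.008 195 -0.009087016109645046 0.006796071456160168 -0.0011454723267424393 0.08443277033714097
0.012 199 -0.009024494198555517 0.007233683392748923 -0.0008954054029032968 0.08440549003424733
0.016 207 -0.00913585272162317 0.006833630394976359 -0.0011511111633234058 0.08440413556924839
0.020 122 -0.008947870598922218 0.006481748183767807 -0.0012330612075772051 0.08400045843082715
[-0.0091 -0.0215  0.08  ] [0.0074 0.0222 0.0875] ((-0.0008433712646365166, 0.000325886532664299), (0.016350898891687393, 0.04374707490205765), 0.3655911386013031)
button px 357.22058823529414 179.52696078431373 J [-0.0015  0.0012  0.0898] [-0.0076 -0.0051  0.0857] [0.0051 0.0071 0.0921]
tcp J [-0.0439 -0.0292]
grip 3327 [-0.0447 -0.0184  0.166 ] [-0.0079 -0.01    0.163 ] [0.0059 0.0292 0.17  ]
-0.030 420 -0.0009153543023056945 0.012882413610807608
-0.025 442 -0.0009505421306404763 0.012907603059742603
-0.020 465 -0.0009731878610486216 0.01379358208274669
-0.015 455 -0.0009607626948973311 0.013712201421876555
-0.010 411 -0.0012077845215601318 0.013161178526753643
-0.005 479 -0.0011913479795244847 0.012991600066508076
```

drive_tool --rows '[{"offset": [0.2,0.08,0],"rotation": [0,0,0],"claw": 0},{"offset": [0.4,0.16,0],"rotation": [0,0,0],"claw": 0},{"offset": [0.6,0.24,0],"rotation": [0,0,0],"claw": 0},{"offset": [0.773,0.296,0],"rotation": [0,0,0],"claw": 0},{"offset": [0.773,0.296,0],"rotation": [0,0,0],"claw": 0},{"offset": [0.773,0.296,0.1],"rotation": [0,0,0],"claw": 0},{"offset": [0.773,0.296,0.24],"rotation": [0,0,0],"claw": 0},{"offset": [0.773,0.296,0.24],"rotation": [0,0,0],"claw": 0},{"offset": [0.773,0.296,0.24],"rotation": [0,0,0],"claw": 0},{"offset": [0.773,0.296,0.24],"rotation": [0,0,0],"claw": 0}]'

```text
clock: 6.65
tcp_pos: [0.484, 0.1966, 0.1006]
orientation: [1.926, 2.481, 0.001]
contact_force: [0.4, -0.1, -2.5]
grip_width: 0.0127
gripper_force: 78.4
```

```bash
python3 - <<'E'
from h import *
go([.4837,.1978,.083],104.45)
E
```

```text
clock 6.65 tcp [0.484  0.1966 0.1006] xang 104.35407564902647 F [ 0.4208 -0.1127 -2.5221] gw 0.012686882674611197 gf 78.40417385101318
offset [0.0081 0.     0.1173] rot [ 0.0002 -0.     -0.0008]
```

drive_tool --rows '[{"offset": [0.008,0,0.02],"rotation": [0,0,-0.001],"claw": 0},{"offset": [0.008,0,0.04],"rotation": [0,0,-0.001],"claw": 0},{"offset": [0.008,0,0.06],"rotation": [0,0,-0.001],"claw": 0},{"offset": [0.008,0,0.08],"rotation": [0,0,-0.001],"claw": 0},{"offset": [0.008,0,0.09],"rotation": [0,0,-0.001],"claw": 0},{"offset": [0.008,0,0.1],"rotation": [0,0,-0.001],"claw": 0},{"offset": [0.008,0,0.1],"rotation": [0,0,-0.001],"claw": 0}]'

```text
clock: 7.23
tcp_pos: [0.4832, 0.1972, 0.0847]
orientation: [-1.925, -2.483, 0.001]
contact_force: [-1.2, -0.5, -3.0]
grip_width: 0.0128
gripper_force: 78.4
```

drive_tool --rows '[{"offset": [0.002,0,0.015],"rotation": [0,0,0],"claw": 0},{"offset": [0.002,0,0.03],"rotation": [0,0,0],"claw": 0},{"offset": [0.002,0,0.045],"rotation": [0,0,0],"claw": 0},{"offset": [0.002,0,0.055],"rotation": [0,0,0],"claw": 0},{"offset": [0.002,0,0.055],"rotation": [0,0,0],"claw": 0},{"offset": [0.002,0,0.055],"rotation": [0,0,0],"claw": 0}]'

```text
clock: 7.73
tcp_pos: [0.4833, 0.1976, 0.0767]
orientation: [-1.925, -2.483, 0.0]
contact_force: [-0.5, -0.9, -3.3]
grip_width: 0.0125
gripper_force: 78.9
```

drive_tool --rows '[{"offset": [0,0,0.007],"rotation": [0,0,0],"claw": 0},{"offset": [0,0,0.012],"rotation": [0,0,0],"claw": 0},{"offset": [0,0,0.012],"rotation": [0,0,0],"claw": 0},{"offset": [0,0,0.012],"rotation": [0,0,0],"claw": 0}]'

```text
clock: 8.07
tcp_pos: [0.4835, 0.1978, 0.0761]
orientation: [-1.925, -2.482, -0.001]
contact_force: [-4.5, -0.9, 9.4]
grip_width: 0.013
gripper_force: 80.8
```

drive_tool --rows '[{"offset": [0,0,0.005],"rotation": [0,0,0],"claw": 0.4},{"offset": [0,0,0.0],"rotation": [0,0,0],"claw": 0.4},{"offset": [0,0,0],"rotation": [0,0,0],"claw": 0.4},{"offset": [0,0,0],"rotation": [0,0,0],"claw": 0.4},{"offset": [0,0,0],"rotation": [0,0,0],"claw": 0.4},{"offset": [0,0,-0.1],"rotation": [0,0,0],"claw": 0.4},{"offset": [0,0,-0.3],"rotation": [0,0,0],"claw": 0.4},{"offset": [0,0,-0.5],"rotation": [0,0,0],"claw": 0.4},{"offset": [0,0,-0.7],"rotation": [0,0,0],"claw": 0.4},{"offset": [0,0,-0.7],"rotation": [0,0,0],"claw": 0.4},{"offset": [0,0,-0.7],"rotation": [0,0,0],"claw": 0.4}]'

```text
clock: 8.98
tcp_pos: [0.4845, 0.1983, 0.1816]
orientation: [1.924, 2.482, 0.006]
contact_force: [-0.6, -0.7, -1.3]
grip_width: 0.0339
gripper_force: 0.0
```

```bash
python3 - <<'E'
from h import *
# push start: knob at ang, pusher on ccw side
ax=np.array([.5049,.1137]); 
for a in (225.7,):
    r=np.radians(a); k=ax+.075*np.array([np.cos(r),np.sin(r)]); t=np.array([-np.sin(r),np.cos(r)])
    p=k+t*.040; print(k,p); go([*p,.17],135.7)
E
```

```text
[0.4525 0.06  ] [0.4811 0.0321]
clock 8.9833 tcp [0.4845 0.1983 0.1816] xang 104.44126266445063 F [-0.5666 -0.7285 -1.337 ] gw 0.03393304981010257 gf 0.0
offset [-1.0675 -0.298   0.0749] rot [ 0.002  -0.0002 -0.2728]
```

drive_tool --rows '[{"offset": [-0.2,-0.06,0],"rotation": [0,0,-0.05],"claw": 0},{"offset": [-0.4,-0.12,0],"rotation": [0,0,-0.1],"claw": 0},{"offset": [-0.6,-0.18,0],"rotation": [0,0,-0.15],"claw": 0},{"offset": [-0.8,-0.24,0],"rotation": [0,0,-0.2],"claw": 0},{"offset": [-1,-0.298,0.03],"rotation": [0,0,-0.25],"claw": 0},{"offset": [-1,-0.298,0.075],"rotation": [0,0,-0.273],"claw": 0},{"offset": [-1,-0.298,0.075],"rotation": [0,0,-0.273],"claw": 0},{"offset": [-1,-0.298,0.075],"rotation": [0,0,-0.273],"claw": 0},{"offset": [-1,-0.298,0.075],"rotation": [0,0,-0.273],"claw": 0}]'

```text
clock: 9.73
tcp_pos: [0.4772, 0.0423, 0.1683]
orientation: [-1.183, -2.909, 0.001]
contact_force: [-0.7, -0.6, -0.3]
grip_width: -0.0002
gripper_force: 0.0
```

```bash
python3 - <<'E'
from h import *
go([.4811,.0321,.057],135.7)
g=grab('wrist'); save(g,'pics/w4.png',s=1.4)
E
```

```text
clock 9.7333 tcp [0.4772 0.0423 0.1683] xang 135.7306311459256 F [-0.6792 -0.6112 -0.2824] gw -0.000158595319092795 gf 0.0
offset [-0.0667 -0.0302  0.7417] rot [-0.0004 -0.0004  0.0003]
```

View pics/w4.png

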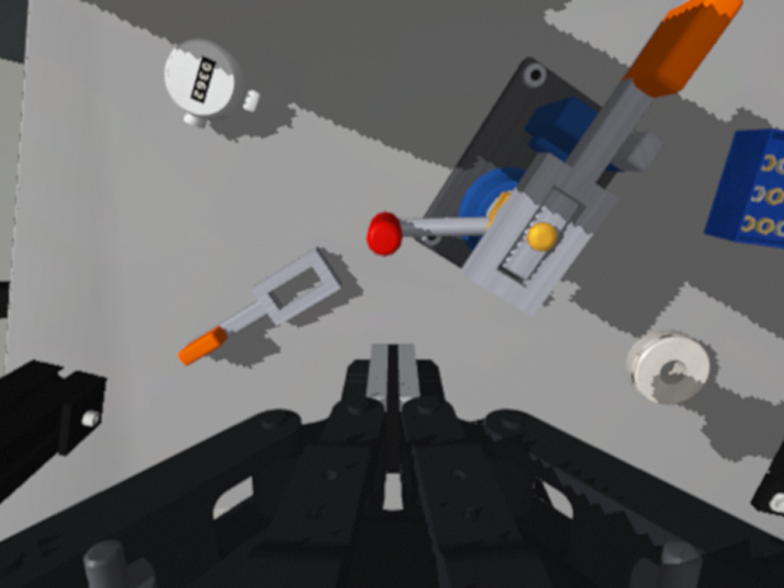

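The spanner is seated over the screw head with its tail beside the lug. The knob top is at (385,231), and the pusher fingers point at it. I'll check heights and the knob angle.

```bash
python3 - <<'E'
from h import *
g=dict(np.load('pics/wrist.npz'))
for u,v in ((505,245),(590,200),(560,285),(530,170),(640,100),(541,237)): print((u,v),dep(g,u/1.4,v/1.4))
k=atz(g,384/1.4,228/1.4,.085); b=atz(g,541/1.4,237/1.4,.09); print(k,b); d=(k-b)[:2]; print(np.linalg.norm(d),np.degrees(np.arctan2(d[1],d[0]))%360)
P=cloud(g); hsv=cv2.cvtColor(g['frame'],cv2.COLOR_RGB2HSV); m=((hsv[...,0]<6)|(hsv[...,0]>174))&(hsv[...,1]>150)&(P[...,2]>.082)&(P[...,2]<.09)
print(m.sum(),(P[m].min(0)+P[m].max(0))/2,P[m].max(0)-P[m].min(0))
E
```

```text
(505, 245) [0.4953 0.099  0.0861]
(590, 200) [0.5064 0.141  0.0873]
(560, 285) [0.5682 0.1109 0.0002]
(530, 170) [0.4789 0.1317 0.0764]
(640, 100) [0.4873 0.1837 0.087 ]
(541, 237) [0.5026 0.1133 0.0912]
[0.4491 0.0631 0.085 ] [0.503  0.1134 0.09  ]
0.07368017803619654 223.03077582522587
466 [0.4524 0.0595 0.0849] [0.0158 0.0167 0.0057]
```

drive_tool --rows '[{"offset": [-0.067,-0.03,0.2],"rotation": [0,0,0],"claw": 0},{"offset": [-0.067,-0.03,0.4],"rotation": [0,0,0],"claw": 0},{"offset": [-0.067,-0.03,0.6],"rotation": [0,0,0],"claw": 0},{"offset": [-0.067,-0.03,0.742],"rotation": [0,0,0],"claw": 0},{"offset": [-0.067,-0.03,0.742],"rotation": [0,0,0],"claw": 0},{"offset": [-0.067,-0.03,0.742],"rotation": [0,0,0],"claw": 0},{"offset": [-0.067,-0.03,0.742],"rotation": [0,0,0],"claw": 0}]'

```text
clock: 10.37
tcp_pos: [0.4825, 0.0317, 0.0585]
orientation: [1.183, 2.909, 0.001]
contact_force: [0.2, -0.3, 0.3]
grip_width: 0.0
gripper_force: 0.0
```

```bash
cat >> h.py <<'E'
AX=np.array([.5049,.1137])
def arc(degs,c=.020,z=.057):
    """relative offsets to put pusher at knob angles (deg, world ccw)"""
    o=get_obs(); R=Ro.from_rotvec(o['orientation']).as_matrix(); F=o['contact_force']
    al=np.degrees(np.arctan2(R[1,0],R[0,0])); d=(o['tcp_pos']-[*AX,0])[:2]
    print('clock %.2f tcp %s xang %.2f'%(o['clock'],o['tcp_pos'],al),'F tool',R.T@F,'eff knob ang',np.degrees(np.arctan2(*(d+c*R[:2,0])[::-1]))%360)
    for f_ in degs:
        r=np.radians(f_); e=np.array([np.cos(r),np.sin(r)]); t=np.array([e[1],-e[0]]); p=[*(AX+.075*e-c*t),z]
        a=np.radians(f_-90); T=np.array([[np.cos(a),np.sin(a),0],[np.sin(a),-np.cos(a),0],[0,0,-1]])
        print(f_,(R.T@(p-o['tcp_pos'])/.15).round(3),(Ro.from_matrix(R.T@T).as_rotvec()/2).round(4))
E
python3 - <<'E'
from h import *
arc(np.arange(226,188,-2.5))
E
```

```text
clock 10.37 tcp [0.4825 0.0317 0.0585] xang 135.75 F tool [-0.3416 -0.1227 -0.2958] eff knob ang 241.63928266894533
226.0 [ 0.139 -0.003  0.01 ] [ 0.0007  0.0004 -0.0021]
223.5 [ 0.161 -0.009  0.01 ] [0.0007 0.0004 0.0197]
221.0 [ 0.183 -0.013  0.01 ] [0.0007 0.0004 0.0415]
218.5 [ 0.205 -0.017  0.01 ] [0.0007 0.0004 0.0633]
216.0 [ 0.228 -0.019  0.01 ] [0.0007 0.0003 0.0851]
213.5 [ 0.25  -0.021  0.01 ] [0.0007 0.0003 0.1069]
211.0 [ 0.273 -0.021  0.01 ] [0.0007 0.0003 0.1288]
208.5 [ 0.295 -0.021  0.01 ] [0.0007 0.0003 0.1506]
206.0 [ 0.318 -0.02   0.01 ] [0.0007 0.0003 0.1724]
203.5 [ 0.34  -0.017  0.01 ] [0.0007 0.0003 0.1942]
201.0 [ 0.363 -0.014  0.01 ] [0.0007 0.0003 0.216 ]
198.5 [ 0.385 -0.01   0.01 ] [0.0007 0.0002 0.2378]
196.0 [ 0.407 -0.004  0.01 ] [0.0008 0.0002 0.2597]
193.5 [0.429 0.002 0.01 ] [0.0008 0.0002 0.2815]
191.0 [0.45  0.009 0.01 ] [0.0008 0.0002 0.3033]
188.5 [0.471 0.017 0.01 ] [0.0008 0.0002 0.3251]
```

drive_tool --rows '[{"offset": [0.05,-0.001,0.01],"rotation": [0,0,0],"claw": 0},{"offset": [0.1,-0.002,0.01],"rotation": [0,0,0],"claw": 0},{"offset": [0.12,-0.003,0.01],"rotation": [0,0,0],"claw": 0},{"offset": [0.139,-0.003,0.01],"rotation": [0,0,0],"claw": 0},{"offset": [0.15,-0.006,0.01],"rotation": [0,0,0.01],"claw": 0},{"offset": [0.161,-0.009,0.01],"rotation": [0,0,0.02],"claw": 0},{"offset": [0.172,-0.011,0.01],"rotation": [0,0,0.03],"claw": 0},{"offset": [0.183,-0.013,0.01],"rotation": [0,0,0.0415],"claw": 0},{"offset": [0.194,-0.015,0.01],"rotation": [0,0,0.0525],"claw": 0},{"offset": [0.205,-0.017,0.01],"rotation": [0,0,0.0633],"claw": 0}]'

```text
clock: 11.2
tcp_pos: [0.4583, 0.0506, 0.0561]
orientation: [1.369, 2.826, 0.001]
contact_force: [2.7, -2.0, 3.2]
grip_width: -0.0001
gripper_force: 1.6
```

```bash
python3 - <<'E'
from h import *
arc(np.arange(216,178,-2))
E
```

```text
clock 11.20 tcp [0.4583 0.0506 0.0561] xang 128.31 F tool [-3.2675  0.8704 -3.244 ] eff knob ang 218.77458089991967
216 [ 0.024 -0.001 -0.006] [0.0005 0.0003 0.0202]
214 [ 0.042 -0.004 -0.006] [0.0005 0.0003 0.0376]
212 [ 0.06  -0.007 -0.006] [0.0005 0.0003 0.0551]
210 [ 0.078 -0.01  -0.006] [0.0005 0.0003 0.0725]
208 [ 0.096 -0.011 -0.006] [0.0005 0.0003 0.09  ]
206 [ 0.114 -0.013 -0.006] [0.0005 0.0003 0.1074]
204 [ 0.132 -0.013 -0.006] [0.0005 0.0003 0.1249]
202 [ 0.15  -0.013 -0.006] [0.0006 0.0003 0.1423]
200 [ 0.168 -0.012 -0.006] [0.0006 0.0003 0.1598]
198 [ 0.186 -0.011 -0.006] [0.0006 0.0003 0.1772]
196 [ 0.204 -0.009 -0.006] [0.0006 0.0003 0.1947]
194 [ 0.222 -0.006 -0.006] [0.0006 0.0002 0.2121]
192 [ 0.24  -0.003 -0.006] [0.0006 0.0002 0.2296]
190 [ 0.257  0.001 -0.006] [0.0006 0.0002 0.2471]
188 [ 0.275  0.005 -0.006] [0.0006 0.0002 0.2645]
186 [ 0.292  0.011 -0.006] [0.0006 0.0002 0.282 ]
184 [ 0.309  0.016 -0.006] [0.0006 0.0002 0.2994]
182 [ 0.326  0.023 -0.006] [0.0006 0.0002 0.3169]
180 [ 0.343  0.029 -0.006] [0.0006 0.0002 0.3343]
```

drive_tool --rows '[{"offset": [0.024,-0.001,-0.015],"rotation": [0,0,0.02],"claw": 0},{"offset": [0.042,-0.004,-0.025],"rotation": [0,0,0.0376],"claw": 0},{"offset": [0.06,-0.007,-0.025],"rotation": [0,0,0.055],"claw": 0},{"offset": [0.078,-0.01,-0.025],"rotation": [0,0,0.0725],"claw": 0},{"offset": [0.096,-0.011,-0.025],"rotation": [0,0,0.09],"claw": 0},{"offset": [0.114,-0.013,-0.025],"rotation": [0,0,0.1074],"claw": 0},{"offset": [0.132,-0.013,-0.025],"rotation": [0,0,0.125],"claw": 0},{"offset": [0.15,-0.013,-0.025],"rotation": [0,0,0.1423],"claw": 0},{"offset": [0.168,-0.012,-0.025],"rotation": [0,0,0.16],"claw": 0},{"offset": [0.186,-0.011,-0.025],"rotation": [0,0,0.1772],"claw": 0},{"offset": [0.204,-0.009,-0.025],"rotation": [0,0,0.1947],"claw": 0},{"offset": [0.222,-0.006,-0.025],"rotation": [0,0,0.212],"claw": 0},{"offset": [0.24,-0.003,-0.025],"rotation": [0,0,0.23],"claw": 0},{"offset": [0.257,0.001,-0.025],"rotation": [0,0,0.247],"claw": 0},{"offset": [0.275,0.005,-0.025],"rotation": [0,0,0.2645],"claw": 0},{"offset": [0.292,0.011,-0.025],"rotation": [0,0,0.282],"claw": 0},{"offset": [0.309,0.016,-0.025],"rotation": [0,0,0.3],"claw": 0}]'

```text
clock: 12.62
tcp_pos: [0.4302, 0.088, 0.0594]
orientation: [-2.145, -2.296, 0.002]
contact_force: [2.6, -3.2, -1.0]
grip_width: -0.0002
gripper_force: 1.6
```

```bash
python3 - <<'E'
from h import *
print(get_obs()['joints'])
arc(np.arange(183,152,-1),z=.06)
E
```

```text
[-0.6831  0.3921  0.4054  2.2615 -0.2978  0.5374  0.0204]
clock 12.62 tcp [0.4302 0.088  0.0594] xang 93.90 F tool [-3.3372  2.3659  0.9936] eff knob ang 184.29533897448192
183 [ 0.011  0.006 -0.004] [-0.0004  0.0004  0.0078]
182 [ 0.02   0.004 -0.004] [-0.0004  0.0004  0.0166]
181 [ 0.029  0.002 -0.004] [-0.0004  0.0004  0.0253]
180 [ 0.038  0.    -0.004] [-0.0004  0.0004  0.034 ]
179 [ 0.047 -0.001 -0.004] [-0.0004  0.0004  0.0427]
178 [ 0.056 -0.003 -0.004] [-0.0004  0.0004  0.0515]
177 [ 0.065 -0.004 -0.004] [-0.0004  0.0004  0.0602]
176 [ 0.073 -0.005 -0.004] [-0.0004  0.0004  0.0689]
175 [ 0.082 -0.006 -0.004] [-0.0004  0.0004  0.0776]
174 [ 0.091 -0.007 -0.004] [-0.0004  0.0004  0.0864]
173 [ 0.1   -0.008 -0.004] [-0.0004  0.0004  0.0951]
172 [ 0.109 -0.009 -0.004] [-0.0004  0.0004  0.1038]
171 [ 0.118 -0.009 -0.004] [-0.0004  0.0004  0.1126]
170 [ 0.128 -0.009 -0.004] [-0.0004  0.0004  0.1213]
169 [ 0.137 -0.009 -0.004] [-0.0004  0.0004  0.13  ]
168 [ 0.146 -0.009 -0.004] [-0.0004  0.0004  0.1387]
167 [ 0.155 -0.009 -0.004] [-0.0004  0.0004  0.1475]
166 [ 0.164 -0.009 -0.004] [-0.0004  0.0004  0.1562]
165 [ 0.173 -0.008 -0.004] [-0.0004  0.0004  0.1649]
164 [ 0.182 -0.007 -0.004] [-0.0003  0.0004  0.1736]
163 [ 0.191 -0.007 -0.004] [-0.0003  0.0004  0.1824]
162 [ 0.2   -0.006 -0.004] [-0.0003  0.0004  0.1911]
161 [ 0.209 -0.004 -0.004] [-0.0003  0.0004  0.1998]
160 [ 0.218 -0.003 -0.004] [-0.0003  0.0004  0.2085]
159 [ 0.226 -0.002 -0.004] [-0.0003  0.0004  0.2173]
158 [ 0.235  0.    -0.004] [-0.0003  0.0004  0.226 ]
157 [ 0.244  0.002 -0.004] [-0.0003  0.0004  0.2347]
156 [ 0.253  0.004 -0.004] [-0.0003  0.0004  0.2435]
155 [ 0.262  0.006 -0.004] [-0.0003  0.0004  0.2522]
154 [ 0.27   0.008 -0.004] [-0.0003  0.0005  0.2609]
153 [ 0.279  0.011 -0.004] [-0.0003  0.0005  0.2696]
```

drive_tool --rows '[{"offset": [0.02,0.004,-0.004],"rotation": [0,0,0.0166],"claw": 0},{"offset": [0.038,0,-0.004],"rotation": [0,0,0.034],"claw": 0},{"offset": [0.056,-0.003,-0.004],"rotation": [0,0,0.0515],"claw": 0},{"offset": [0.073,-0.005,-0.004],"rotation": [0,0,0.069],"claw": 0},{"offset": [0.091,-0.007,-0.004],"rotation": [0,0,0.0864],"claw": 0},{"offset": [0.109,-0.009,-0.004],"rotation": [0,0,0.1038],"claw": 0},{"offset": [0.118,-0.009,-0.004],"rotation": [0,0,0.1126],"claw": 0},{"offset": [0.128,-0.009,-0.004],"rotation": [0,0,0.1213],"claw": 0},{"offset": [0.132,-0.009,-0.004],"rotation": [0,0,0.125],"claw": 0},{"offset": [0.137,-0.009,-0.004],"rotation": [0,0,0.13],"claw": 0}]'

```text
clock: 13.45
tcp_pos: [0.4264, 0.1084, 0.0598]
orientation: [-2.42, -2.001, 0.004]
contact_force: [-2.7, -3.4, -2.4]
grip_width: -0.0
gripper_force: 1.8
```

```bash
python3 - <<'E'
from h import *
arc(np.arange(169,152,-1),z=.06)
E
```

```text
clock 13.45 tcp [0.4264 0.1084 0.0598] xang 79.17 F tool [-3.8396 -1.9933  2.3671] eff knob ang 169.1195677586121
169 [ 0.001  0.007 -0.002] [-0.0013  0.0007  0.0014]
168 [ 0.01   0.004 -0.002] [-0.0013  0.0007  0.0102]
167 [ 0.019  0.002 -0.002] [-0.0013  0.0007  0.0189]
166 [ 0.027  0.001 -0.002] [-0.0013  0.0007  0.0276]
165 [ 0.036 -0.001 -0.002] [-0.0013  0.0007  0.0363]
164 [ 0.045 -0.003 -0.002] [-0.0013  0.0007  0.0451]
163 [ 0.054 -0.004 -0.002] [-0.0013  0.0008  0.0538]
162 [ 0.063 -0.006 -0.002] [-0.0013  0.0008  0.0625]
161 [ 0.072 -0.007 -0.002] [-0.0013  0.0008  0.0713]
160 [ 0.081 -0.008 -0.002] [-0.0013  0.0008  0.08  ]
159 [ 0.09  -0.009 -0.002] [-0.0013  0.0008  0.0887]
158 [ 0.099 -0.009 -0.002] [-0.0012  0.0008  0.0974]
157 [ 0.108 -0.01  -0.002] [-0.0012  0.0008  0.1062]
156 [ 0.117 -0.01  -0.002] [-0.0012  0.0008  0.1149]
155 [ 0.126 -0.01  -0.002] [-0.0012  0.0008  0.1236]
154 [ 0.135 -0.01  -0.002] [-0.0012  0.0009  0.1323]
153 [ 0.144 -0.01  -0.002] [-0.0012  0.0009  0.1411]
```

drive_tool --rows '[{"offset": [0.01,0.004,-0.002],"rotation": [0,0,0.01],"claw": 0},{"offset": [0.019,0.002,-0.002],"rotation": [0,0,0.019],"claw": 0},{"offset": [0.024,0.001,-0.002],"rotation": [0,0,0.024],"claw": 0},{"offset": [0.028,0.001,-0.002],"rotation": [0,0,0.028],"claw": 0},{"offset": [0.032,0,-0.002],"rotation": [0,0,0.032],"claw": 0},{"offset": [0.036,-0.001,-0.002],"rotation": [0,0,0.036],"claw": 0},{"offset": [0.041,-0.002,-0.002],"rotation": [0,0,0.041],"claw": 0},{"offset": [0.045,-0.003,-0.002],"rotation": [0,0,0.045],"claw": 0}]'

```text
clock: 14.12
tcp_pos: [0.4287, 0.1156, 0.0606]
orientation: [-2.509, -1.89, 0.0]
contact_force: [-4.2, -3.1, -0.2]
grip_width: -0.0004
gripper_force: 1.8
```

```bash
python3 - <<'E'
from h import *
arc(np.arange(163.5,153,-.5),z=.06)
E
```

```text
clock 14.12 tcp [0.4287 0.1156 0.0606] xang 73.99 F tool [-4.1609 -3.2178  0.2282] eff knob ang 163.32261552484871
163.5 [-0.001 -0.009  0.004] [-0.0001 -0.      0.0042]
163.0 [ 0.003 -0.01   0.004] [-0.0001 -0.      0.0086]
162.5 [ 0.007 -0.011  0.004] [-0.0001 -0.      0.013 ]
162.0 [ 0.012 -0.013  0.004] [-0.0001 -0.      0.0173]
161.5 [ 0.016 -0.014  0.004] [-0.0001 -0.      0.0217]
161.0 [ 0.021 -0.014  0.004] [-0.0001 -0.      0.0261]
160.5 [ 0.025 -0.015  0.004] [-0.0001 -0.      0.0304]
160.0 [ 0.029 -0.016  0.004] [-0.0001 -0.      0.0348]
159.5 [ 0.034 -0.017  0.004] [-0.0001 -0.      0.0392]
159.0 [ 0.038 -0.018  0.004] [-0.0001 -0.      0.0435]
158.5 [ 0.043 -0.019  0.004] [-0.0001 -0.      0.0479]
158.0 [ 0.047 -0.019  0.004] [-0.0001 -0.      0.0522]
157.5 [ 0.052 -0.02   0.004] [-0.0001 -0.      0.0566]
157.0 [ 0.056 -0.021  0.004] [-0.0001 -0.      0.061 ]
156.5 [ 0.061 -0.021  0.004] [-0.0001 -0.      0.0653]
156.0 [ 0.065 -0.022  0.004] [-0.0001 -0.      0.0697]
155.5 [ 0.07  -0.022  0.004] [-0.0001 -0.      0.0741]
155.0 [ 0.074 -0.023  0.004] [-0.0001 -0.      0.0784]
154.5 [ 0.079 -0.023  0.004] [-0.0001 -0.      0.0828]
154.0 [ 0.083 -0.024  0.004] [-0.0001 -0.      0.0872]
153.5 [ 0.088 -0.024  0.004] [-0.0001 -0.      0.0915]
```

drive_tool --rows '[{"offset": [0.003,-0.002,0.003],"rotation": [0,0,0.0086],"claw": 0},{"offset": [0.007,-0.004,0.003],"rotation": [0,0,0.013],"claw": 0},{"offset": [0.012,-0.006,0.003],"rotation": [0,0,0.0173],"claw": 0},{"offset": [0.016,-0.008,0.003],"rotation": [0,0,0.0217],"claw": 0},{"offset": [0.021,-0.01,0.003],"rotation": [0,0,0.026],"claw": 0},{"offset": [0.025,-0.012,0.003],"rotation": [0,0,0.03],"claw": 0},{"offset": [0.029,-0.014,0.003],"rotation": [0,0,0.035],"claw": 0}]'

```text
clock: 14.7
tcp_pos: [0.429, 0.1204, 0.0604]
orientation: [2.573, 1.8, 0.003]
contact_force: [1.2, -4.0, -1.5]
grip_width: -0.0
gripper_force: 1.6
```

```bash
python3 - <<'E'
from h import *
arc(np.arange(160,153,-.5),z=.06)
E
```

```text
clock 14.70 tcp [0.429  0.1204 0.0604] xang 69.96 F tool [-3.3906  2.4678  1.545 ] eff knob ang 159.73790297108212
160.0 [-0.002 -0.009  0.002] [ 0.001  -0.0004 -0.0003]
159.5 [ 0.002 -0.011  0.002] [ 0.0009 -0.0004  0.004 ]
159.0 [ 0.006 -0.012  0.002] [ 0.0009 -0.0004  0.0084]
158.5 [ 0.011 -0.013  0.002] [ 0.0009 -0.0004  0.0127]
158.0 [ 0.015 -0.014  0.002] [ 0.0009 -0.0004  0.0171]
157.5 [ 0.02  -0.015  0.002] [ 0.0009 -0.0005  0.0215]
157.0 [ 0.024 -0.016  0.002] [ 0.0009 -0.0005  0.0258]
156.5 [ 0.029 -0.017  0.002] [ 0.0009 -0.0005  0.0302]
156.0 [ 0.033 -0.018  0.002] [ 0.0009 -0.0005  0.0346]
155.5 [ 0.037 -0.018  0.002] [ 0.0009 -0.0005  0.0389]
155.0 [ 0.042 -0.019  0.002] [ 0.0009 -0.0005  0.0433]
154.5 [ 0.046 -0.02   0.002] [ 0.0009 -0.0005  0.0477]
154.0 [ 0.051 -0.021  0.002] [ 0.0009 -0.0005  0.052 ]
153.5 [ 0.055 -0.021  0.002] [ 0.0009 -0.0005  0.0564]
```

drive_tool --rows '[{"offset": [0.004,-0.003,0],"rotation": [0,0,0.005],"claw": 0},{"offset": [0.008,-0.005,0],"rotation": [0,0,0.009],"claw": 0},{"offset": [0.011,-0.006,0],"rotation": [0,0,0.0127],"claw": 0},{"offset": [0.011,-0.006,0],"rotation": [0,0,0.0127],"claw": 0}]'

```text
clock: 15.03
tcp_pos: [0.4282, 0.1224, 0.0603]
orientation: [2.596, 1.769, 0.001]
contact_force: [0.9, -2.3, 0.7]
grip_width: 0.0001
gripper_force: 1.1
```

drive_tool --rows '[{"offset": [0.004,-0.001,0],"rotation": [0,0,0.0044],"claw": 0},{"offset": [0.009,-0.002,0],"rotation": [0,0,0.0088],"claw": 0},{"offset": [0.009,-0.002,0],"rotation": [0,0,0.0088],"claw": 0}]'

```text
clock: 15.28
tcp_pos: [0.4282, 0.1237, 0.0602]
orientation: [2.612, 1.746, 0.001]
contact_force: [1.7, -2.8, 0.7]
grip_width: -0.0001
gripper_force: 1.2
```

drive_tool --rows '[{"offset": [0.004,-0.001,0],"rotation": [0,0,0.0044],"claw": 0},{"offset": [0.009,-0.002,0],"rotation": [0,0,0.0088],"claw": 0},{"offset": [0.009,-0.002,0],"rotation": [0,0,0.0088],"claw": 0}]'

```text
clock: 15.53
tcp_pos: [0.4279, 0.1248, 0.0601]
orientation: [-2.627, -1.723, 0.001]
contact_force: [0.5, -3.9, 1.0]
grip_width: -0.0005
gripper_force: 1.8
```

drive_tool --rows '[{"offset": [0.004,-0.001,0],"rotation": [0,0,0.0044],"claw": 0},{"offset": [0.009,-0.002,0],"rotation": [0,0,0.0088],"claw": 0},{"offset": [0.009,-0.002,0],"rotation": [0,0,0.0088],"claw": 0}]'

```text
clock: 15.78
tcp_pos: [0.4278, 0.1253, 0.06]
orientation: [2.642, 1.699, -0.002]
contact_force: [-0.5, -7.0, 2.6]
grip_width: -0.0001
gripper_force: 3.2
```

```bash
python3 - <<'E'
from h import *
arc(np.arange(156,150,-1),z=.06)
E
```

```text
clock 15.78 tcp [0.4278 0.1253 0.06  ] xang 65.46 F tool [-6.6146  2.4176 -2.56  ] eff knob ang 156.57714489578282
156 [0.005 0.001 0.   ] [-0.0003  0.0007 -0.0047]
155 [ 0.014 -0.002  0.   ] [-0.0003  0.0007  0.0041]
154 [ 0.023 -0.004  0.   ] [-0.0003  0.0007  0.0128]
153 [ 0.031 -0.006  0.   ] [-0.0003  0.0007  0.0215]
152 [ 0.04  -0.008  0.   ] [-0.0003  0.0007  0.0302]
151 [ 0.049 -0.009  0.   ] [-0.0003  0.0007  0.039 ]
```

drive_tool --rows '[{"offset": [0.003,0,0],"rotation": [0,0,0],"claw": 0},{"offset": [0.005,0,0],"rotation": [0,0,0],"claw": 0},{"offset": [0.005,0,0],"rotation": [0,0,0],"claw": 0}]'

```text
clock: 16.03
tcp_pos: [0.4278, 0.1254, 0.06]
orientation: [2.642, 1.698, -0.004]
contact_force: [0.2, -8.6, 4.6]
grip_width: 0.0001
gripper_force: 4.0
```

drive_tool --rows '[{"offset": [0.004,0,0],"rotation": [0,0,0],"claw": 0},{"offset": [0.008,0,0],"rotation": [0,0,0],"claw": 0},{"offset": [0.008,0,0],"rotation": [0,0,0],"claw": 0}]'

```text
clock: 16.28
tcp_pos: [0.4279, 0.1258, 0.0599]
orientation: [2.643, 1.698, -0.005]
contact_force: [-2.0, -10.7, 6.1]
grip_width: 0.0004
gripper_force: 5.2
```

drive_tool --rows '[{"offset": [0.004,0,0],"rotation": [0,0,0],"claw": 0},{"offset": [0.008,0,0],"rotation": [0,0,0],"claw": 0},{"offset": [0.008,0,0],"rotation": [0,0,0],"claw": 0}]'

```text
clock: 16.53
tcp_pos: [0.428, 0.1261, 0.0599]
orientation: [2.643, 1.697, -0.007]
contact_force: [-2.7, -13.3, 8.6]
grip_width: 0.0001
gripper_force: 6.5
```

drive_tool --rows '[{"offset": [0.002,0,-0.002],"rotation": [0,0,0],"claw": 0},{"offset": [0.002,0,-0.002],"rotation": [0,0,0],"claw": 0},{"offset": [0.002,0,-0.002],"rotation": [0,0,0],"claw": 0},{"offset": [0.002,0,-0.002],"rotation": [0,0,0],"claw": 0}]'

```text
clock: 16.87
tcp_pos: [0.428, 0.1261, 0.06]
orientation: [2.643, 1.696, -0.008]
contact_force: [-2.9, -14.0, 5.8]
grip_width: -0.0002
gripper_force: 6.5
```

```bash
python3 - <<'E'
from h import *
for i in range(3):
    grab_frame('wrist'); arc([],z=.06)
E
```

```text
clock 16.92 tcp [0.428  0.1261 0.06  ] xang 65.38 F tool [-13.9183   4.4534  -6.4472] eff knob ang 156.0050948240819
clock 16.97 tcp [0.428  0.1261 0.06  ] xang 65.38 F tool [-12.3894   2.8888  -6.1227] eff knob ang 156.00287149640653
clock 17.02 tcp [0.428  0.1261 0.06  ] xang 65.38 F tool [-12.8858   2.6757  -6.1912] eff knob ang 155.98781719610722
```

drive_tool --rows '[{"offset": [0.003,0,-0.001],"rotation": [0,0,0],"claw": 0},{"offset": [0.003,0,-0.001],"rotation": [0,0,0],"claw": 0},{"offset": [0.003,0,-0.001],"rotation": [0,0,0],"claw": 0},{"offset": [0.003,0,-0.001],"rotation": [0,0,0],"claw": 0},{"offset": [0.003,0,-0.001],"rotation": [0,0,0],"claw": 0},{"offset": [0.003,0,-0.001],"rotation": [0,0,0],"claw": 0},{"offset": [0.003,0,-0.001],"rotation": [0,0,0],"claw": 0},{"offset": [0.003,0,-0.001],"rotation": [0,0,0],"claw": 0},{"offset": [0.003,0,-0.001],"rotation": [0,0,0],"claw": 0}]'

```text
clock: 17.77
tcp_pos: [0.428, 0.1262, 0.06]
orientation: [2.643, 1.696, -0.008]
contact_force: [-3.2, -14.3, 4.3]
grip_width: -0.0
gripper_force: 6.9
```

```bash
python3 - <<'E'
from h import *
for i in range(4):
    arc([],z=.06); grab_frame('wrist')
E
```

```text
clock 17.77 tcp [0.428  0.1262 0.06  ] xang 65.37 F tool [-14.3361   2.9921  -4.1975] eff knob ang 155.92926014667714
clock 17.82 tcp [0.428  0.1261 0.06  ] xang 65.37 F tool [-13.9625   4.5706  -5.0915] eff knob ang 155.93380774782622
clock 17.87 tcp [0.428  0.1262 0.06  ] xang 65.37 F tool [-14.1624   3.7503  -4.4269] eff knob ang 155.91839092120418
clock 17.92 tcp [0.428  0.1261 0.06  ] xang 65.37 F tool [-14.1777   3.8173  -5.1805] eff knob ang 155.9509657836905
```

drive_tool --rows '[{"offset": [-0.03,0,0],"rotation": [0,0,0],"claw": 0},{"offset": [-0.1,0,0],"rotation": [0,0,0],"claw": 0},{"offset": [-0.2,0,0],"rotation": [0,0,0],"claw": 0},{"offset": [-0.25,0,-0.05],"rotation": [0,0,0],"claw": 0},{"offset": [-0.25,0,-0.3],"rotation": [0,0,0],"claw": 0},{"offset": [-0.25,0,-0.55],"rotation": [0,0,0],"claw": 0},{"offset": [-0.25,0,-0.8],"rotation": [0,0,0],"claw": 0},{"offset": [-0.25,0,-0.8],"rotation": [0,0,0],"claw": 0},{"offset": [-0.25,0,-0.8],"rotation": [0,0,0],"claw": 0}]'

```text
clock: 18.72
tcp_pos: [0.4154, 0.0963, 0.1828]
orientation: [-2.64, -1.7, -0.009]
contact_force: [0.3, -0.2, -0.2]
grip_width: 0.0003
gripper_force: 0.0
```

```bash
python3 - <<'E'
from h import *
g=grab('wrist'); save(g,'pics/w5.png',s=1.4); arc([])
E
```

```text
clock 18.77 tcp [0.4143 0.0959 0.1813] xang 65.57 F tool [-0.3226 -0.6171  0.6246] eff knob ang 179.6975672731059
```

View pics/w5.png

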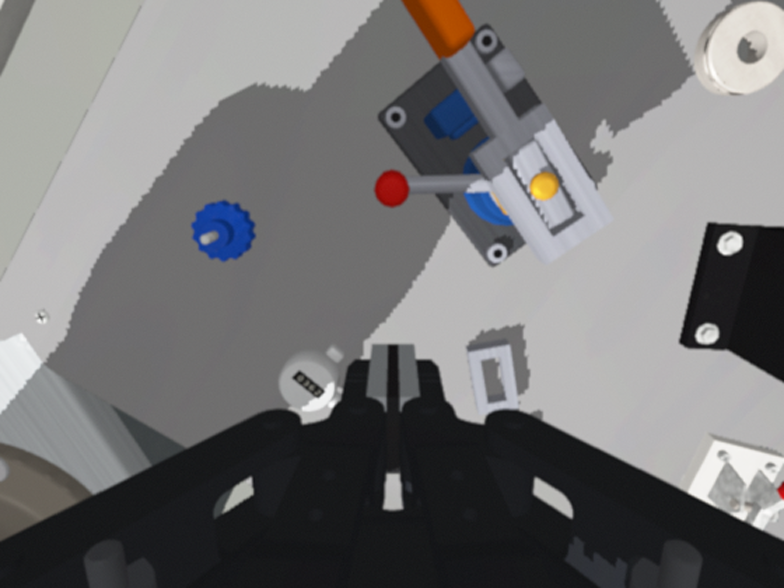

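The spanner is still on the screw with its tail against the lug, and the knob at (392,188) stands at its seat. The gripper is clear. One last check of the numbers before handing in.

```bash
python3 - <<'E'
from h import *
g=dict(np.load('pics/wrist.npz')); q=lambda u,v:dep(g,u/1.4,v/1.4)
k=atz(g,392/1.4,186/1.4,.085); b=atz(g,544/1.4,185/1.4,.09); d=(k-b)[:2]; print(k,b,np.linalg.norm(d),np.degrees(np.arctan2(d[1],d[0]))%360)
for p in ((515,170),(590,210),(540,240),(490,90)): print(q(*p))
P=cloud(g); m=(abs(P[...,2]-.086)<.004)&(np.hypot(P[...,0]-.5049,P[...,1]-.1137)<.055)
hsv=cv2.cvtColor(g['frame'],cv2.COLOR_RGB2HSV)
m&=(hsv[...,1]<80)
print(cv2.minAreaRect(P[m][:,:2].astype('f4')))
print(hand_in())
E
```

```text
[0.4359 0.1445 0.085 ] [0.5034 0.1147 0.09  ] 0.07378044771437589 156.16960972505188
[0.4944 0.1264 0.0838]
[0.5211 0.093  0.0865]
[0.493  0.0893 0.0873]
[0.4963 0.1658 0.0851]
((0.5020748376846313, 0.12316958606243134), (0.04075486958026886, 0.09029383957386017), 11.766942024230957)
the job is handed in; nothing more can be done
None
```

The jack is locked and handed in: the spanner is fully down on the screw with its tail against the lug, and the jam nut was nipped at about 14 N (highest reading about 14.3 N) for roughly a second. The knob stopped about 0.14 rad past its zero-screw seat angle, so the screw took up roughly that much play, within the 0.2 limit, and the arm is clear of everything.

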